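# Fit the paddle rotor to the terrarium-soil mixer

## Robot

A 6-joint arm with a two-finger parallel gripper is mounted at the origin on the work surface. World frame = base frame: x ahead of the robot, y to its left, z up, the work surface at z = 0. Lengths are in m, angles in rad, forces in N, time in s.
With the tool pointing down it reaches from about 0.375 to 0.9 m from the base axis. Payload 3.1 kg.
Tool frame: the origin (TCP) lies between the finger pads; the fingertips stand 22 mm ahead of it and the grasp point (between the pads) lies 3 mm ahead of it; z points along the fingers, y is the line along which they close (so a half turn about z gives the same grasp; the last joint's range is limited). The gripper opens to 87 mm and grips with 3 to 60 N. Pads are 19 mm wide; open, the fingers measure 117 mm over their backs; the gripper's body (75 mm by 190 mm) begins 51 mm behind the grasp point.
Start: joints at [1.046, 0.527, 1.433, -0, 1.181, -0.178], TCP at [0.212, 0.588, 0.245] pointing down, gripper open.
Joint ranges: [-3.08, 3.08], [-0.75, 2.2], [0.22, 2.44], [-1.43, 4.57], [0, 2.65], [-2.85, 2.85]. Speed limits (rad/s): [2.79, 2.79, 3.14, 3.14, 3.14, 3.14].

## Interface

Orientations are given as a unit quaternion [x, y, z, w].
In Python, from rig import get_obs, camera, get_calibration, hand_in, cut_out gives the robot as it stands.
- The arm moves only by the shell command python3 -m inch 'ROWS' [OPENING] [FORCE]. ROWS is JSON, one flat list of numbers, 6 for each row, row after row: the shift along the tool's x, y, z scaled (see below), then the turn, a rotation vector about the tool's x, y, z scaled (see below). A call has 1 to 20 rows; each row is the pose to reach, as a shift and turn from the pose commanded when the call began, along the tool's axes at that moment; what a row does not reach only later rows make up. The controller multiplies each number of a shift by 0.08 m and each number of a turn by 90 degrees. A row lasts 1/12 s, in which the tool goes at most 41.7 mm and 7.16 degrees, less where a joint would pass 70% of its speed; a pose out of reach is approached as far as the arm can. A call with a number of a shift or a turn outside -1 to 1 is refused whole. A call with a gripper value outside its range is refused whole. OPENING is the finger opening in mm, from 0 to 87, set as the call begins (- or left out, the last holds). The fingers move at their own pace and stop on an object; FORCE is the grip in N (left out, the last holds). Time passes only in rows, so rows that repeat a pose let the fingers close. It gives the time, the measured TCP pose, the force, the opening and the grip force at its end, in the units of the state.
- get_obs(): the state, without advancing time (a new reading comes with each control period).
- camera(name): name is "scene" or "top" or "wrist"; returns the picture (480x640x3 uint8, red, green, blue); there is no depth.
- get_calibration(name): a dict with "vertical_fov" (degrees; the focal length in pixels is half the picture's height over the tangent of half this angle, whatever the lens; pixels are square), "cx", "cy" (the principal point, pixels), "D" ([k1, k2, p1, p2, k3] as OpenCV has them; the pictures are not rectified), "T" (4x4, takes a point from camera to world coordinates). Camera axes: x right, y down, z forward; pixel columns grow to the right and rows downward; lengths in m; the calibration is good to about 2 mm. A picture is of the moment at which its call begins: read the wrist's pose just before it. get_calibration takes no time and is no camera call; for the wrist camera it gives the pose at the moment of the call.
- hand_in(): hands the job in; it is judged then, once.
Trained networks look in the newest picture that a camera, given by its name, has taken for a name from the list of things; names that differ only in an ending like _2 or _b are one class to them, and where a whole thing is asked for, a point or a joint stands for the part that bears it (a point fixed in the world has none). Each returns a list of dicts, best first, with "conf" (0 to 1); they miss things now and then, are a little off and sometimes report something else, mostly with a low value. They report only what shows in the picture. A call takes as long as a camera call.
- cut_out(camera, thing): "region" (480x640 bool, what is visible of it) and "bbox" ([left, top, right, bottom] in pixels, round what is visible of it).
The state is a dict: "time": time; "q": joint angles; "joint_velocities": joint speeds; "joint_torque": joint torques, N m; "position": TCP position; "tool_rot": TCP orientation; "ft_force": force on the tool from outside, world axes, zero at the start; "moment": the same for the moment, N m; "grip_width": finger opening in m; "grip_force": force on a finger pad.
Only numpy, scipy, OpenCV 4.12 (cv2) and the standard library are available. Lean on these libraries where they do the work, as an engineer would, in place of code of your own. Each camera call takes 0.05 s, during which the arm holds its last target. There are 200 camera calls.

## Task

Fit the paddle rotor onto the mixer's upright splined shaft: lift it by its square boss, set it over the shaft and, keeping hold of it, press down gently while rocking it about the shaft until the teeth mesh and it slides fully home on the shaft's shoulder; then let go. Never bear on the mixer with more than 40 N, and leave the jar, the glass lid and the bowl where they stand.

Things in the scene. Friction and masses are not known exactly. Their poses are not given: they have to be found in the camera images.
- mixer: Mixer base, fixed to the table: low round white housing, 160 mm across, 58 mm high, a small round button on its front (-x). Origin: centre of its underside, z up. A steel drive shaft stands upright in its middle, at an unknown angle that no pose shows (not the housing's); a stiff gear train holds it still by friction, so that it turns only above about 0.25 N m.
- seat (a point): Centre of the flat top of the shaft's shoulder (46 mm across), on the shaft axis, 64 mm above the mixer's underside; z up. The rotor's underside lies here when home. From here up runs the spline, 24 mm long: 4 straight teeth 90 degrees apart, 9.5 mm wide, with flat square tops, 33 mm across the teeth, 22 mm across the roots. These axes do not show the teeth's angle.
- tip (a point): Tip of the shaft, on its axis, 39 mm above the seat. Smooth pilot nose between the spline's top and here: 3 mm of 22 mm diameter, then a 12 mm cone narrowing to 10 mm at the tip.
- boss (a point): Centre of the rotor's grip boss. Rotor: plain aluminium, upright, 92 mm high, 0.22 to 0.4 kg. From below: round hub 50 mm across, 48 mm high, open below; then the square boss, 30 x 30 mm, 44 mm tall, flat faces square to this x and y, its centre 70 mm above the underside. Two thin paddles along +x and -x reach 71 mm from the axis, 7 to 34 mm above the underside. z: up along the axis.
- rotor: The rotor; origin: centre of its underside, axes as the boss. Bore 42 mm deep with 4 inward teeth 90 degrees apart (along x and y), 8 mm wide, 2 to 20 mm above the underside, 25 mm across tips, 38 mm between: about 6 degrees of play either way when meshed. Teeth resting on the shaft's teeth: underside 22 mm above the seat; meshed, it slides freely down to the seat.
- jar: Clear glass jar, open, 88 mm across, 90 mm high; origin: centre of its underside. To be left alone.
- glass_lid: Clear glass jar lid with a knob, 72 mm across, 46 mm high; origin: centre of its underside. To be left alone.
- bowl: White bowl, 110 mm across, 55 mm high; origin: centre of its underside. To be left alone.

How it is judged:
On the way, in this order (a step that is already met when the one before it is completed fails the run):
1. the rotor is lifted clear of the table (boss above 160 mm) (height (world z) of boss above 0.16 m), for 0.1 s.
2. the rotor is home on the shoulder (underside within 4 mm of it, within 4 mm of the axis) with the fingers still on it (z of rotor in the frame of seat below 0.004 m and horizontal distance between rotor and seat below 0.004 m and contact force between the fingers and rotor above 0.3 N), for 0.05 s.
At the end, for the whole second after the job is handed in: The rotor stands upright (within 0.06 rad) and at rest, meshed on the shaft, its underside within 3 mm of the shoulder in height and 4 mm of the axis, released; jar, lid and bowl within 30 mm of where they stood (z of rotor in the frame of seat between -0.003 and 0.003 m and horizontal distance between rotor and seat below 0.004 m and angle between rotor's own z axis and vertical below 0.06 rad and linear speed of rotor below 0.01 m/s and distance of each of jar, glass_lid, bowl from where it was at the start of the episode below 0.03 m); the robot touches nothing.
It fails at once if the rotor bears on the mixer or its shaft with more than 40 N (contact force between rotor and mixer above 40 N).
It fails at once if the arm or fingers bear on the mixer with more than 40 N (contact force between any of the arm, the fingers and mixer above 40 N).
It fails at once if the jar, the lid or the bowl is shifted by more than 30 mm or tipped (distance of any of jar, glass_lid, bowl from where it was at the start of the episode above 0.03 m or angle between any of jar, glass_lid, bowl's own z axis and vertical above 0.4 rad).
It also fails if it takes over 69 s, if anything falls off the work surface, if the arm or the gripper's body presses on something with over 40 N, if the wrist force passes 120 N, or if a joint passes its speed limit or range.

## Working session

There is one attempt and no reset: what is moved stays moved. The work goes in short steps, Python scripts to look and compute and a shell command to move; the robot and the scene stay as the last step left them, time stands still between calls to the robot, and variables do not carry over. Pictures are saved under pics/ and viewed, at most 10 in all, crops included, and the job is handed in when it is done.

```bash
mkdir -p pics; python3 - <<'E'
from rig import *
import cv2,numpy as np
o=get_obs();print({k:np.round(v,3) for k,v in o.items()})
for c in ["scene","top"]:
    im=camera(c);cv2.imwrite(f"pics/{c}0.png",im[...,::-1])
    k=get_calibration(c);print(c,k["vertical_fov"],k["cx"],k["cy"],k["D"],np.round(k["T"],3).tolist())
    for t in ["mixer","rotor","boss","jar","glass_lid","bowl"]:
        r=cut_out(c,t);print(t,[(round(d["conf"],2),np.round(d["bbox"]).tolist()) for d in r[:2]])
E
```

```text
{'time': np.float64(0.0), 'q': array([ 1.045,  0.528,  1.434,  0.   ,  1.181, -0.179]), 'joint_velocities': array([-0.   ,  0.   ,  0.   , -0.   , -0.001, -0.   ]), 'joint_torque': array([  0.   , -44.005, -17.659,   0.063,   0.058,  -0.   ]), 'position': array([0.212, 0.587, 0.244]), 'tool_rot': array([ 0.173,  0.985, -0.001, -0.   ]), 'ft_force': array([ 0.939, -0.872,  0.522]), 'moment': array([0.022, 0.041, 0.012]), 'grip_force': np.float64(0.0), 'grip_width': np.float64(0.087)}
scene 44.17150635480926 322.44615112135864 239.36405427845435 [-0.05319762  0.          0.          0.          0.        ] [[-0.628, 0.463, -0.626, 1.103], [0.778, 0.379, -0.501, 0.388], [0.005, -0.801, -0.598, 0.592], [0.0, 0.0, 0.0, 1.0]]
mixer [(0.66, [385.0, 283.0, 508.0, 391.0])]
rotor [(0.82, [217.0, 160.0, 291.0, 221.0]), (0.16, [395.0, 222.0, 440.0, 261.0])]
boss [(0.93, [210.0, 163.0, 290.0, 219.0])]
jar [(0.9, [318.0, 226.0, 383.0, 310.0])]
glass_lid [(0.78, [395.0, 222.0, 438.0, 260.0])]
bowl [(0.56, [203.0, 310.0, 290.0, 389.0])]
top 45.28609616610834 318.0188687878756 232.54505975218999 [-0.10393717  0.          0.          0.          0.        ] [[0.074, -0.972, 0.221, 0.392], [-0.997, -0.073, 0.011, -0.003], [0.006, -0.221, -0.975, 0.99], [0.0, 0.0, 0.0, 1.0]]
mixer [(0.65, [176.0, 208.0, 269.0, 305.0])]
rotor [(0.83, [450.0, 274.0, 492.0, 349.0])]
boss [(0.93, [449.0, 276.0, 492.0, 348.0])]
jar [(0.75, [295.0, 235.0, 348.0, 299.0])]
glass_lid [(0.55, [276.0, 334.0, 322.0, 377.0])]
bowl [(0.7, [304.0, 118.0, 364.0, 179.0]), (0.29, [174.0, 210.0, 270.0, 305.0])]
```

View pics/top0.png

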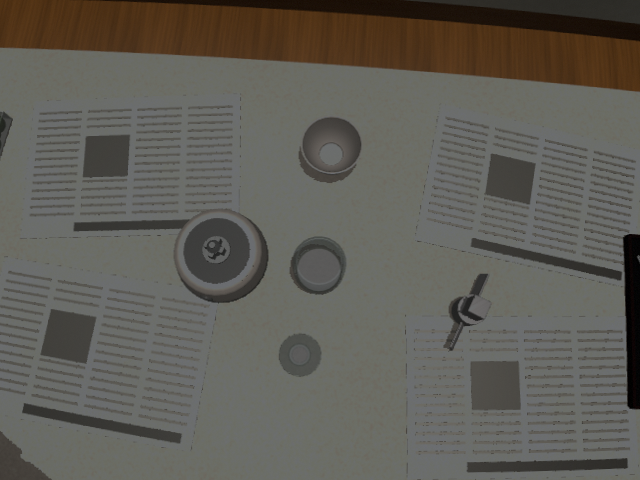

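View pics/scene0.png

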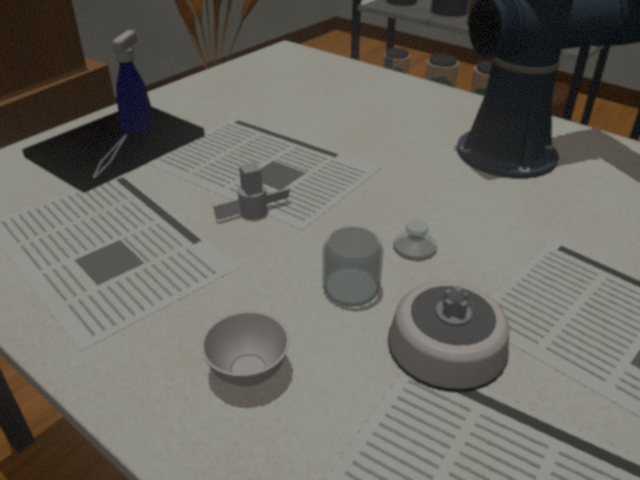

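The top view shows the mixer with its shaft near (215,248), the rotor with its boss near (475,308) and its paddles running from (486,275) to (448,348). The jar stands at (319,266), the lid at (300,354) and the bowl at (330,148). Next I'll zoom in.

```bash
cat > h.py <<'E'
from rig import *
import cv2,numpy as np
from scipy.spatial.transform import Rotation as R
def K(k):
    f=240/np.tan(np.radians(k["vertical_fov"])/2); return np.array([[f,0,k["cx"]],[0,f,k["cy"]],[0,0,1]])
def toz(k,px,z):
    p=cv2.undistortPoints(np.array([[px]],float),K(k),np.array(k["D"]))[0,0]
    T=np.array(k["T"]); d=T[:3,:3]@[p[0],p[1],1]; return T[:3,3]+d*(z-T[2,3])/d[2]
def proj(k,P):
    T=np.linalg.inv(np.array(k["T"])); r,_=cv2.Rodrigues(T[:3,:3])
    return cv2.projectPoints(np.array(P,float).reshape(-1,1,3),r,T[:3,3],K(k),np.array(k["D"]))[0][:,0]
def move(dst,yaw=None):  # tool-frame scaled shift from measured pose, and yaw error of tool y axis
    o=get_obs(); r=R.from_quat(o["tool_rot"]); print("scaled shift",np.round(r.inv().apply(np.array(dst)-o["position"])/.08,3))
    return r
E
python3 - <<'E'
from h import *
im=cv2.imread("pics/top0.png")
a=cv2.resize(im[225:275,190:240],(400,400),interpolation=cv2.INTER_CUBIC);b=cv2.resize(im[270:355,430:515],(400,400),interpolation=cv2.INTER_CUBIC)
cv2.imwrite("pics/z.png",cv2.convertScaleAbs(np.hstack([a,b]),alpha=1.6))
k=get_calibration("top")
print("boss top",toz(k,(478,306),.092));print("ends",toz(k,(486,275),.034),toz(k,(450,346),.02));print("tip",toz(k,(215,247),.103))
for n,p in dict(jar=(319,270),lid=(300,354),bowl=(331,153)).items(): print(n,toz(k,p,.01))
camera("top");r=cut_out("top","mixer")[0];m=np.argwhere(r["region"]);print(m.mean(0)[::-1],toz(k,m.mean(0)[::-1],.04))
E
```

```text
boss top [ 0.49614917 -0.25305375  0.092     ]
ends [ 0.55635264 -0.28203391  0.034     ] [ 0.43432163 -0.22701147  0.02      ]
tip [0.55755293 0.16650095 0.103     ]
jar [0.54826129 0.00088941 0.01      ]
lid [0.40394214 0.02218424 0.01      ]
bowl [ 0.76281222 -0.00512165  0.01      ]
[220.50212164 255.10438472] [0.55621649 0.16774673 0.04      ]
```

View pics/z.png

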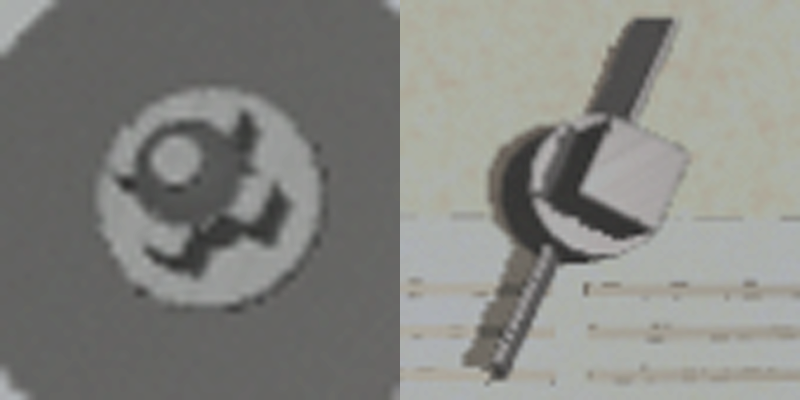

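Shaft tip is at about (212,245) and the boss top centre at about (480,307). The rotor's yaw is about -24°. On the way I'll look at the shaft with the wrist camera.

```bash
python3 - <<'E'
from h import *
k=get_calibration("top");
print("boss top",toz(k,(480.1,307.2),.092));print("tip",toz(k,(212.1,245),.103))
o=get_obs();w=get_calibration("wrist");T=np.array(w["T"]);r=R.from_quat(o["tool_rot"]);print(w["vertical_fov"])
print("cam in tool",r.inv().apply(T[:3,3]-o["position"]),"\n",r.as_matrix().T@T[:3,:3])
off=T[:3,3]-o["position"];print(off, T[:3,2])
# TCP so that the tip lies on the optical axis, TCP height .3
P=np.array([.557,.167,.1]); z=.30+off[2]; c=P+T[:3,2]*(z-P[2])/T[2,2]; print(c-off); move(c-off)
E
```

```text
boss top [ 0.4944835  -0.25644416  0.092     ]
tip [0.56040279 0.17144772 0.103     ]
58.26498965374459
cam in tool [ 0.07270678 -0.00100813 -0.14030394] 
 [[-6.07791610e-04 -9.63876329e-01 -2.66349495e-01]
 [ 9.99999599e-01 -4.10466144e-04 -7.96520248e-04]
 [ 6.58419562e-04 -2.66349872e-01  9.63876191e-01]]
[-0.0687254   0.02375662  0.140303  ] [ 0.25025215 -0.0912289  -0.96387299]
[0.53737189 0.17545246 0.3       ]
scaled shift [-5.572 -3.467 -0.693]
```

```bash

python3 -m inch '[-0.46,-0.29,-0.05,0,0,0, -0.93,-0.58,-0.11,0,0,0, -0.93,-0.58,-0.11,0,0,0]' 87
python3 -m inch '[-0.46,-0.29,-0.05,0,0,0, -0.93,-0.58,-0.11,0,0,0, -0.93,-0.58,-0.11,0,0,0]'
python3 -m inch '[-0.46,-0.29,-0.05,0,0,0, -0.93,-0.58,-0.11,0,0,0, -0.93,-0.58,-0.11,0,0,0]'
python3 -m inch '[-0.46,-0.29,-0.05,0,0,0, -0.93,-0.58,-0.11,0,0,0, -0.93,-0.58,-0.11,0,0,0]'
python3 -m inch '[-0.46,-0.29,-0.05,0,0,0, -0.93,-0.58,-0.11,0,0,0, -0.93,-0.58,-0.11,0,0,0]'
python3 -m inch '[-0.46,-0.29,-0.05,0,0,0, -0.93,-0.58,-0.11,0,0,0, -0.93,-0.58,-0.11,0,0,0, -0.93,-0.58,-0.11,0,0,0, -0.93,-0.58,-0.11,0,0,0]'
python3 - <<'E'
from h import *
k=get_calibration("wrist");im=camera("wrist");np.savez("w1.npz",T=k["T"])
print(get_obs()["position"],proj(k,[[.5604,.1714,.103],[.557,.167,.064]]))
cv2.imwrite("pics/w1.png",im[...,::-1])
E
```

```text
time: 1.05
position: [0.2696, 0.5151, 0.2538]
tool_rot: [0.174, 0.985, -0.001, 0.001]
ft_force: [-0.5, 0.0, -0.2]
grip_width: 0.087
grip_force: 0.0
time: 1.3
position: [0.3243, 0.4463, 0.2629]
tool_rot: [0.175, 0.985, -0.001, 0.001]
ft_force: [-1.1, 0.8, 1.1]
grip_width: 0.0869
grip_force: 0.0
time: 1.55
position: [0.379, 0.3776, 0.2718]
tool_rot: [0.175, 0.985, -0.0, 0.002]
ft_force: [-0.2, 0.5, 0.7]
grip_width: 0.0868
grip_force: 0.0
time: 1.8
position: [0.4336, 0.3088, 0.2807]
tool_rot: [0.175, 0.985, -0.0, 0.002]
ft_force: [0.7, 0.4, -0.1]
grip_width: 0.0872
grip_force: 0.0
time: 2.05
position: [0.4881, 0.2398, 0.2895]
tool_rot: [0.175, 0.985, -0.0, 0.003]
ft_force: [-0.2, -0.4, 0.7]
grip_width: 0.0868
grip_force: 0.0
time: 2.47
position: [0.5369, 0.1749, 0.297]
tool_rot: [0.173, 0.985, 0.0, -0.001]
ft_force: [-0.9, 0.7, 0.2]
grip_width: 0.0867
grip_force: 0.0
[0.53636907 0.1754098  0.29694671] [[318.2971079  237.96126106]
 [311.68096433 224.13670471]]
```

View pics/w1.png

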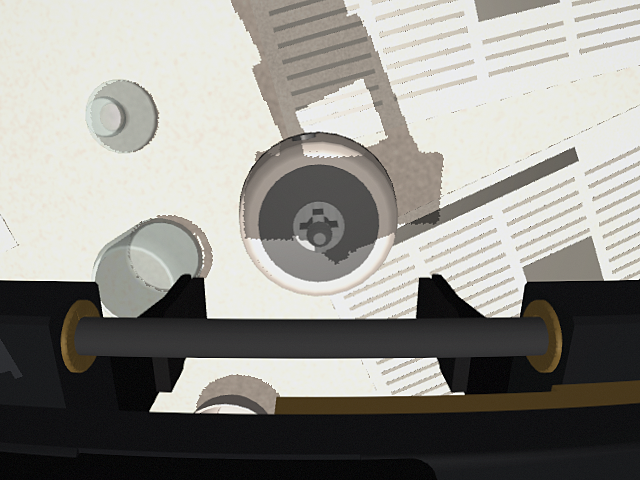

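The wrist view shows the shaft at about (318,230) with its four teeth visible. I'll zoom in and overlay a modelled spline at candidate angles.

```bash
python3 - <<'E'
from h import *
im=cv2.imread("pics/w1.png");k=get_calibration("wrist");k["T"]=np.load("w1.npz")["T"]
S=14
x0,y0=292,200
c=cv2.resize(im[y0:y0+55,x0:x0+55],None,fx=S/2,fy=S/2,interpolation=cv2.INTER_CUBIC);c=cv2.convertScaleAbs(c,alpha=1.7)
d=c.copy();s=S/2
def draw(P,col): cv2.polylines(d,[np.int32((proj(k,P)-[x0-.5,y0-.5])*s)],False,col,1)
t=np.linspace(0,2*np.pi,40)
C=toz(k,(319.5,236),.103);C=np.array([.5595,.169]);
for r,z in [(.023,.064),(.005,.103),(.011,.091)]: draw([[C[0]+r*np.cos(a),C[1]+r*np.sin(a),z] for a in t],(0,0,255))
cv2.imwrite("pics/w1z.png",np.hstack([c,d]))
E
```

```text
(no output)
```

View pics/w1z.png

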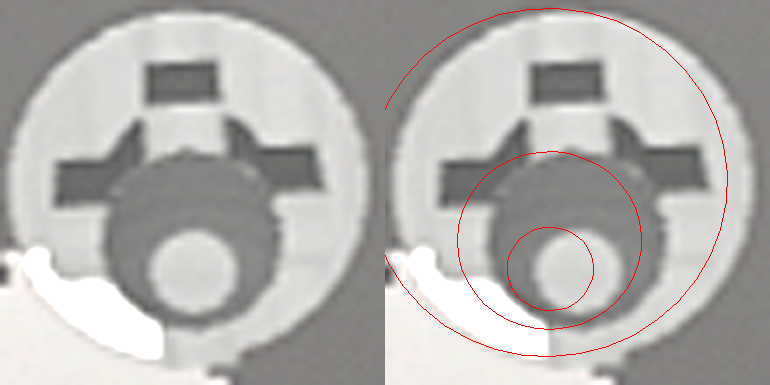

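```bash

for i in 1; do
python3 -m inch '[-0.09,-0.43,0,0,0,0, -0.18,-0.87,0,0,0,0]'
python3 -m inch '[-0.09,-0.43,0,0,0,0, -0.18,-0.87,0,0,0,0]'
python3 -m inch '[-0.09,-0.43,0,0,0,0, -0.18,-0.87,0,0,0,0]'
python3 -m inch '[-0.09,-0.43,0,0,0,0, -0.18,-0.87,0,0,0,0]'
python3 -m inch '[-0.09,-0.43,0,0,0,0, -0.18,-0.87,0,0,0,0]'
python3 -m inch '[-0.09,-0.43,0,0,0,0, -0.18,-0.87,0,0,0,0, -0.18,-0.87,0,0,0,0, -0.18,-0.87,0,0,0,0, -0.18,-0.87,0,0,0,0]'
done | tail -6
python3 - <<'E'
from h import *
im=cv2.imread("pics/w1.png");k=get_calibration("wrist");k["T"]=np.load("w1.npz")["T"]
s=7;x0,y0=292,200
d=cv2.convertScaleAbs(cv2.resize(im[y0:y0+55,x0:x0+55],None,fx=s,fy=s,interpolation=cv2.INTER_CUBIC),alpha=1.7)
def draw(P,col): cv2.polylines(d,[np.int32((proj(k,P)-[x0-.5,y0-.5])*s)],False,col,1)
t=np.linspace(0,2*np.pi,40);C=np.array([.5605,.1717])
for r,z in [(.023,.064),(.005,.103),(.011,.091)]: draw([[C[0]+r*np.cos(a),C[1]+r*np.sin(a),z] for a in t],(0,0,255))
for j in range(4):
    a=np.radians(73+90*j);u=np.array([np.cos(a),np.sin(a)]);v=np.array([-u[1],u[0]])
    for z in (.064,.088):
        draw([np.r_[C+r*u+w*v,z] for r,w in [(.01,.00475),(.0165,.00475),(.0165,-.00475),(.01,-.00475)]],(0,160,0))
k=get_calibration("wrist");im=camera("wrist");np.savez("w2.npz",T=k["T"])
p=proj(k,[[.4945,-.2564,.092]])[0];print(get_obs()["position"],get_obs()["q"],p)
x,y=np.int32(np.clip(p-60,0,[520,360]));print(x,y)
e=cv2.resize(im[y:y+120,x:x+120,::-1],(385,385),interpolation=cv2.INTER_CUBIC)
cv2.imwrite("pics/w2.png",np.hstack([d,e]))
E
```

```text
time: 3.77
position: [0.4768, -0.2458, 0.297]
tool_rot: [0.172, 0.985, 0.001, -0.001]
ft_force: [0.7, 0.0, 0.0]
grip_width: 0.0872
grip_force: 0.0
[ 0.47687897 -0.24550214  0.29710685] [-6.84269804e-01  3.47260564e-01  1.58894322e+00  7.69348001e-04
  1.20704666e+00 -1.91056725e+00] [307.4056006  230.78092065]
247 170
```

View pics/w2.png

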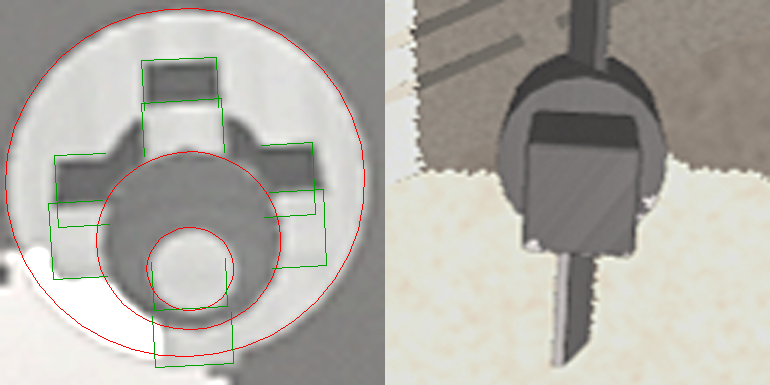

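The green overlay matches the shaft: centre about (0.5607, 0.1722), teeth at yaw 73°. The rotor's boss top centre is at about (308,232), with the paddles turned about 4° clockwise from the tool.

```bash
python3 - <<'E'
from h import *
k=get_calibration("wrist");p=toz(k,(308.1,231.7),.092);print(p)
move([p[0],p[1],.077])
E
```

```text
[ 0.49559461 -0.2558758   0.092     ]
scaled shift [-0.268 -0.046  2.751]
```

```bash

python3 -m inch '[-0.27,-0.05,0.4,0,0,0.044, -0.27,-0.05,0.85,0,0,0.044, -0.27,-0.05,0.85,0,0,0.044]' | head -3
python3 -m inch '[0,0,0.45,0,0,0, 0,0,0.95,0,0,0, 0,0,0.95,0,0,0]' | head -3
python3 -m inch '[0,0,0.45,0,0,0, 0,0,0.95,0,0,0, 0,0,0.95,0,0,0, 0,0,0.95,0,0,0, 0,0,0.95,0,0,0]'
python3 -m inch '[0,0,0,0,0,0, 0,0,0,0,0,0, 0,0,0,0,0,0, 0,0,0,0,0,0, 0,0,0,0,0,0, 0,0,0,0,0,0]' 20 40
python3 -m inch '[0,0,0,0,0,0, 0,0,0,0,0,0, 0,0,0,0,0,0, 0,0,0,0,0,0, 0,0,0,0,0,0, 0,0,0,0,0,0]' 20 50
```

```text
time: 4.07
position: [0.4934, -0.2545, 0.2238]
tool_rot: [0.205, 0.979, 0.003, -0.006]
time: 4.32
position: [0.4923, -0.2543, 0.1478]
tool_rot: [0.205, 0.979, 0.004, -0.007]
time: 4.73
position: [0.4974, -0.2594, 0.0804]
tool_rot: [0.206, 0.979, -0.001, 0.002]
ft_force: [0.7, -0.8, 0.3]
grip_width: 0.0868
grip_force: 0.0
time: 5.23
position: [0.496, -0.2591, 0.0779]
tool_rot: [0.207, 0.978, -0.0, 0.0]
ft_force: [-0.4, 0.1, -0.4]
grip_width: 0.0547
grip_force: 0.0
time: 5.73
position: [0.4956, -0.2588, 0.077]
tool_rot: [0.206, 0.978, 0.0, -0.0]
ft_force: [-0.4, 0.4, -2.2]
grip_width: 0.0297
grip_force: 50.0
```

```bash

python3 -m inch '[0,0,-0.1,0,0,0, 0,0,-0.3,0,0,0, 0,0,-0.6,0,0,0, 0,0,-0.95,0,0,0, 0,0,-0.95,0,0,0]' 
python3 -m inch '[0,0,-0.45,0,0,0, 0,0,-0.95,0,0,0, 0,0,-0.95,0,0,0]' | head -2
python3 -m inch '[0,0,-0.45,0,0,0, 0,0,-0.95,0,0,0, 0,0,-0.95,0,0,0.07, 0,0,-0.95,0,0,0.14, 0,0,-0.95,0,0,0.21, 0,0,-0.95,0,0,0.28, 0,0,-0.95,0,0,0.35, 0,0,-0.95,0,0,0.423, 0,0,-0.95,0,0,0.423, 0,0,-0.95,0,0,0.423, 0,0,-0.95,0,0,0.423]'
python3 - <<'E'
from h import *
r=move([.5607,.1722,.245])
print(get_obs()["q"], np.degrees(np.arctan2(*r.as_matrix()[1::-1,1])))
E
```

```text
time: 6.15
position: [0.4984, -0.2609, 0.1583]
tool_rot: [0.206, 0.978, -0.002, 0.004]
ft_force: [1.4, -0.7, -1.9]
grip_width: 0.0294
grip_force: 50.0
time: 6.4
position: [0.4992, -0.2616, 0.236]
time: 7.32
position: [0.4956, -0.2588, 0.3048]
tool_rot: [0.513, 0.858, 0.0, -0.0]
ft_force: [0.8, -0.0, -1.7]
grip_width: 0.03
grip_force: 50.0
scaled shift [4.361 3.266 0.75 ]
[-6.81117803e-01  3.72116924e-01  1.52504763e+00 -5.22916024e-05
  1.24539658e+00 -1.17390305e+00] 28.235484372710367
```

```bash

python3 -m inch '[0.2,0.15,0,0,0,0, 0.5,0.38,0,0,0,0, 0.87,0.65,0,0,0,0]' | head -2
python3 -m inch '[0.43,0.33,0,0,0,0, 0.87,0.65,0,0,0,0, 0.87,0.65,0,0,0,0]' | head -2
python3 -m inch '[0.43,0.33,0,0,0,0, 0.87,0.65,0,0,0,0, 0.87,0.65,0,0,0,0]' | head -2
python3 -m inch '[0.43,0.33,0,0,0,0, 0.87,0.65,0,0,0,0, 0.87,0.65,0,0,0,0]' | head -2
python3 -m inch '[0.3,0.22,0,0,0,0, 0.6,0.45,0,0,0,0, 0.87,0.65,0,0,0,0, 0.87,0.65,0,0,0,0, 0.87,0.65,0,0,0,0, 0.87,0.65,0,0,0,0, 0.87,0.65,0,0,0,0]'
python3 - <<'E'
from h import *
k=get_calibration("wrist");im=camera("wrist");np.savez("w3.npz",T=k["T"])
r=move([.5607,.1722,.245])
p=get_obs()["position"];print(proj(k,[p+[0,0,.015],[.5607,.1722,.064]]))
cv2.imwrite("pics/w3.png",im[...,::-1])
E
```

```text
time: 7.57
position: [0.5092, -0.174, 0.3051]
time: 7.82
position: [0.5214, -0.0804, 0.3051]
time: 8.07
position: [0.5349, 0.0048, 0.3053]
time: 8.32
position: [0.5484, 0.0905, 0.3053]
time: 8.9
position: [0.5611, 0.1693, 0.3051]
tool_rot: [0.514, 0.858, -0.0, -0.0]
ft_force: [-0.3, -0.2, -2.7]
grip_width: 0.0292
grip_force: 50.0
scaled shift [0.036 0.013 0.753]
[[313.21270127 343.91028711]
 [313.38208193 194.21386143]]
```

View pics/w3.png

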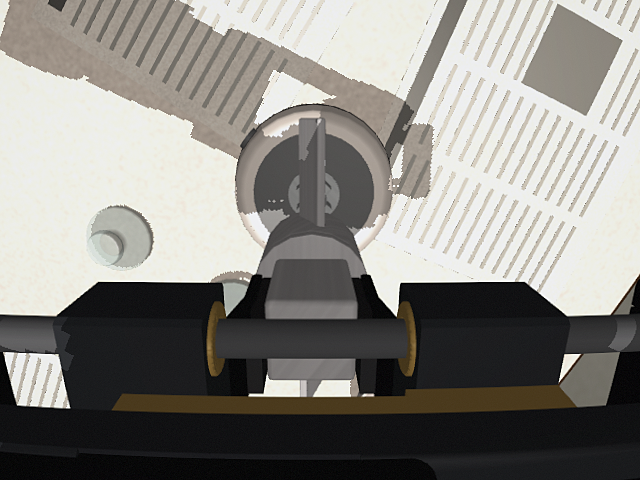

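The rotor is held with its paddle in line with the tool's x. The boss top's far edge is at about y=283 and its near edge at about y=380.

```bash
python3 - <<'E'
from h import *
k=get_calibration("wrist");o=get_obs();r=R.from_quat(o["tool_rot"])
for d in (0,.0015,.003):
  P=[o["position"]+r.apply([d+x,0,z]) for x,z in [(.015,-.015),(-.015,-.015),(.015,.02)]]
  print(d,proj(k,P).round(1).tolist())
im=cv2.imread("pics/w3.png").astype(int)
print(im[250:295,312].mean(1).round().tolist());print(im[362:396:1,330].mean(1).round().tolist())
E
```

```text
0 [[313.2, 301.4], [313.1, 382.6], [312.9, 264.3]]
0.0015 [[313.2, 297.1], [313.1, 378.8], [312.9, 260.7]]
0.003 [[313.2, 292.7], [313.1, 375.0], [312.9, 257.1]]
[132.0, 131.0, 130.0, 131.0, 130.0, 131.0, 129.0, 133.0, 127.0, 81.0, 72.0, 75.0, 76.0, 75.0, 76.0, 74.0, 76.0, 77.0, 75.0, 76.0, 76.0, 75.0, 75.0, 77.0, 75.0, 75.0, 75.0, 76.0, 75.0, 75.0, 76.0, 74.0, 75.0, 76.0, 75.0, 75.0, 74.0, 75.0, 76.0, 74.0, 75.0, 75.0, 74.0, 75.0, 75.0]
[123.0, 123.0, 123.0, 123.0, 123.0, 123.0, 122.0, 123.0, 122.0, 122.0, 122.0, 124.0, 123.0, 126.0, 125.0, 125.0, 117.0, 90.0, 210.0, 243.0, 238.0, 235.0, 235.0, 235.0, 236.0, 236.0, 235.0, 235.0, 232.0, 234.0, 236.0, 236.0, 236.0, 245.0]
```

```bash

python3 -m inch '[0.02,0.013,0.3,0,0,0, 0.02,0.013,0.65,0,0,0, 0.02,0.013,0.65,0,0,0]' | head -2
python3 -m inch '[0,0,0.3,0,0,0, 0,0,0.5,0,0,0, 0,0,0.65,0,0,0, 0,0,0.65,0,0,0, 0,0,0.65,0,0,0, 0,0,0.65,0,0,0]'
python3 -m inch '[0,0,0.06,0,0,0, 0,0,0.12,0,0,0, 0,0,0.18,0,0,0, 0,0,0.24,0,0,0, 0,0,0.24,0,0,0, 0,0,0.24,0,0,0, 0,0,0.24,0,0,0]'
```

```text
time: 9.2
position: [0.558, 0.1707, 0.2487]
time: 9.7
position: [0.5626, 0.1721, 0.2028]
tool_rot: [0.515, 0.857, 0.001, 0.001]
ft_force: [0.5, -0.9, -1.3]
grip_width: 0.0297
grip_force: 50.0
time: 10.28
position: [0.5615, 0.1724, 0.1821]
tool_rot: [0.514, 0.858, -0.0, -0.0]
ft_force: [-0.7, -0.5, -2.3]
grip_width: 0.0295
grip_force: 50.0
```

```bash

python3 -m inch '[0,0,0.03,0,0,0, 0,0,0.06,0,0,0, 0,0,0.09,0,0,0, 0,0,0.12,0,0,0, 0,0,0.15,0,0,0, 0,0,0.17,0,0,0, 0,0,0.17,0,0,0, 0,0,0.17,0,0,0]'
python3 -m inch '[0,0,0.02,0,0,0, 0,0,0.04,0,0,0, 0,0,0.04,0,0,0, 0,0,0.04,0,0,0]'
```

```text
time: 10.95
position: [0.5614, 0.1724, 0.1684]
tool_rot: [0.514, 0.858, -0.0, -0.0]
ft_force: [0.6, 0.6, -2.0]
grip_width: 0.0298
grip_force: 50.0
time: 11.28
position: [0.5614, 0.1723, 0.1652]
tool_rot: [0.514, 0.858, -0.0, -0.0]
ft_force: [0.1, -0.2, -2.0]
grip_width: 0.0294
grip_force: 50.0
```

```bash

python3 -m inch '[0,0,0.02,0,0,0, 0,0,0.03,0,0,0, 0,0,0.03,0,0,0, 0,0,0.03,0,0,0]'
python3 -m inch '[0,0,0.02,0,0,0, 0,0,0.03,0,0,0, 0,0,0.03,0,0,0, 0,0,0.03,0,0,0]'
```

```text
time: 11.62
position: [0.5614, 0.1724, 0.1629]
tool_rot: [0.514, 0.858, -0.0, -0.0]
ft_force: [-0.8, -0.8, -2.5]
grip_width: 0.0298
grip_force: 50.0
time: 11.95
position: [0.5614, 0.1723, 0.1604]
tool_rot: [0.514, 0.858, -0.0, -0.0]
ft_force: [-0.5, 0.7, -1.5]
grip_width: 0.0292
grip_force: 50.0
```

It appears to be meshing without force, since the underside is already below the tooth-on-tooth height.

```bash

python3 -m inch '[0,0,0.02,0,0,0, 0,0,0.04,0,0,0, 0,0,0.05,0,0,0, 0,0,0.05,0,0,0]'
python3 -m inch '[0,0,0.02,0,0,0, 0,0,0.04,0,0,0, 0,0,0.05,0,0,0, 0,0,0.05,0,0,0]'
```

```text
time: 12.28
position: [0.5613, 0.1723, 0.1563]
tool_rot: [0.514, 0.858, -0.0, -0.0]
ft_force: [-0.1, -0.7, -2.5]
grip_width: 0.0297
grip_force: 50.0
time: 12.62
position: [0.5613, 0.1723, 0.1522]
tool_rot: [0.514, 0.858, -0.0, -0.0]
ft_force: [0.1, -0.5, -2.6]
grip_width: 0.0299
grip_force: 50.0
```

Meshed, and sliding with no resistance. About 11 mm to go.

```bash

python3 -m inch '[0,0,0.03,0,0,0, 0,0,0.06,0,0,0, 0,0,0.09,0,0,0, 0,0,0.09,0,0,0, 0,0,0.09,0,0,0]'
python3 -m inch '[0,0,0.012,0,0,0, 0,0,0.024,0,0,0, 0,0,0.024,0,0,0, 0,0,0.024,0,0,0]'
```

```text
time: 13.03
position: [0.5613, 0.1723, 0.145]
tool_rot: [0.514, 0.858, -0.0, -0.0]
ft_force: [1.6, 0.4, -2.0]
grip_width: 0.0297
grip_force: 50.0
time: 13.37
position: [0.5614, 0.1724, 0.1434]
tool_rot: [0.514, 0.858, -0.0, -0.0]
ft_force: [0.4, -0.1, -2.2]
grip_width: 0.0295
grip_force: 50.0
```

```bash

python3 -m inch '[0,0,0.01,0,0,0, 0,0,0.015,0,0,0, 0,0,0.015,0,0,0]'
python3 -m inch '[0,0,0.01,0,0,0, 0,0,0.015,0,0,0, 0,0,0.015,0,0,0]'
```

```text
time: 13.62
position: [0.5614, 0.1724, 0.1421]
tool_rot: [0.514, 0.858, -0.0, -0.0]
ft_force: [0.5, 0.4, -2.9]
grip_width: 0.0294
grip_force: 50.0
time: 13.87
position: [0.5615, 0.1724, 0.141]
tool_rot: [0.514, 0.858, -0.0, -0.0]
ft_force: [0.7, -0.1, -1.4]
grip_width: 0.0294
grip_force: 50.0
```

```bash

python3 -m inch '[0,0,0.007,0,0,0, 0,0,0.01,0,0,0, 0,0,0.01,0,0,0]'
python3 -m inch '[0,0,0.007,0,0,0, 0,0,0.01,0,0,0, 0,0,0.01,0,0,0]'
```

```text
time: 14.12
position: [0.5616, 0.1723, 0.1409]
tool_rot: [0.514, 0.858, 0.0, 0.0]
ft_force: [-0.8, -1.4, 2.8]
grip_width: 0.0296
grip_force: 50.0
time: 14.37
position: [0.5616, 0.1722, 0.1408]
tool_rot: [0.514, 0.858, 0.0, 0.0]
ft_force: [-2.2, -1.1, 8.6]
grip_width: 0.0298
grip_force: 50.0
```

It's seated on the shoulder at about 11 N. Next I release and retreat.

```bash

python3 -m inch '[0,0,-0.012,0,0,0, 0,0,-0.012,0,0,0, 0,0,-0.012,0,0,0]' | tail -3
python3 -m inch '[0,0,0,0,0,0, 0,0,0,0,0,0, 0,0,0,0,0,0, 0,0,0,0,0,0, 0,0,0,0,0,0, 0,0,0,0,0,0, 0,0,0,0,0,0, 0,0,0,0,0,0]' 70
python3 -m inch '[0,0,-0.2,0,0,0, 0,0,-0.5,0,0,0, 0,0,-0.9,0,0,0, 0,0,-0.9,0,0,0]' | head -2
python3 -m inch '[0,0,-0.4,0,0,0, 0,0,-0.8,0,0,0, 0,0,-0.8,0,0,0, 0,0,-0.8,0,0,0, 0,0,-0.8,0,0,0]' | head -3
python3 - <<'E'
from h import *
a=camera("wrist");b=camera("scene")
k=get_calibration("scene");print(proj(k,[[.5607,.1722,.156],[.5607,.1722,.064]]),get_obs()["ft_force"])
b=cv2.resize(b[180:360,320:520],(533,480))
cv2.imwrite("pics/end.png",cv2.resize(np.hstack([a,b]),(800,327))[...,::-1])
E
```

```text
ft_force: [-1.4, -0.1, 6.1]
grip_width: 0.0296
grip_force: 50.0
time: 15.28
position: [0.5615, 0.1724, 0.1403]
tool_rot: [0.514, 0.858, -0.0, -0.0]
ft_force: [-0.2, -0.7, 0.0]
grip_width: 0.0684
grip_force: 0.0
time: 15.62
position: [0.5651, 0.1729, 0.2181]
time: 16.03
position: [0.5609, 0.1723, 0.2759]
tool_rot: [0.514, 0.858, -0.0, -0.0]
[[464.23245467 253.0596951 ]
 [453.59288111 309.03659879]] [-0.74663851  0.40717304 -0.49666903]
```

View pics/end.png

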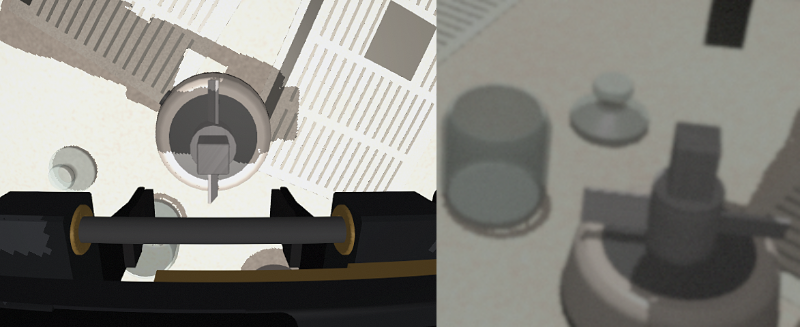

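The rotor stands upright on the mixer, low on the shoulder, with its boss at about (213,155) in the wrist half. The fingers are clear, and the jar and lid haven't moved.

```bash
python3 -c "from rig import *; print(hand_in())"
```

```text
the job is handed in; nothing more can be done
None
```

The rotor is meshed and seated on the shaft's shoulder, upright and released; it slid on with no rocking needed and about 11 N at the shoulder, and the job was handed in at about 16 s.

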